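# Load a terminal strip into a spring-fed magazine

### The arm

A 7-joint arm with a two-finger parallel gripper is mounted at the origin on a cart in front of the work surface, level with it; the furniture and walls round the work are solid. World frame = base frame: x ahead of the robot, y to its left, z up, the work surface at z = 0. Lengths are in m, angles in rad, forces in N, time in s.
With the tool pointing down it reaches from about 0.35 to 0.9 m from the base axis. Payload 8.1 kg.
Tool frame: the origin (TCP) lies on the centre line of the jaws, within the pads' length; the fingertips stand 19 mm ahead of it and the grasp point (between the pads) is the TCP; z points along the fingers, y is the line along which they close (so a half turn about z gives the same grasp; the last joint's range is limited). The gripper opens to 92 mm and grips with 3 to 60 N. Pads are 19 mm wide; open, the fingers measure 130 mm over their backs; the gripper's body (75 mm by 190 mm) begins 47 mm behind the grasp point.
Start: joints at [-1.359, 0.434, 0.025, 1.573, -0.012, 1.134, -0.075], TCP at [0.194, 0.594, 0.246] pointing down, gripper open.
Joint ranges: [-2.62, 2.62], [-0.44, 2.09], [-1.27, 1.32], [0.08, 2.57], [-1.32, 4.46], [0.12, 2], [-2.74, 2.74]. Speed limits (rad/s): [2.22, 2.22, 3.01, 3.01, 3.14, 3.14, 3.14].

### API

Orientations are given as a unit quaternion [x, y, z, w].
In Python, from workcell import status, eyes, finish_job gives the robot as it stands.
- The arm moves only by the tool servo_tool, never from a script. Its argument "rows" is a list of rows, each a list of 6 numbers: the shift along the tool's x, y, z in m, then the turn, a rotation vector about the tool's x, y, z in degrees. A call has 1 to 12 rows; each row is the pose to reach, as a shift and turn from the pose commanded when the call began, along the tool's axes at that moment; what a row does not reach only later rows make up. A row lasts 1/8 s, in which the tool goes at most 62.5 mm and 10.7 degrees, less where a joint would pass 70% of its speed; a pose out of reach is approached as far as the arm can. A call with a gripper value outside its range is refused whole. "gripper" is the closure, from 0 (fully open) to 1 (shut), set as the call begins (left out, the last holds). The fingers move at their own pace and stop on an object; the grip force is fixed at half the most. Time passes only in rows, so rows that repeat a pose let the fingers close. It gives the time, the measured TCP pose, the force, the opening and the grip force at its end, in the units of the state.
- status.observe(): the state, without advancing time (a new reading comes with each control period).
- eyes.capture(name): name is "scene" or "side" or "wrist"; returns the picture (420x560x3 uint8, red, green, blue); there is no depth.
- eyes.camera_model(name): a dict with "mtx" (3x3 intrinsics, pixels), "k1" (the pictures are not rectified: a ray, as slopes to the right and down, at radius r is drawn at 1 + k1 r^2 times it, then the intrinsics apply), "rvec" (rotation vector, rad) and "tvec" (3), from world to camera coordinates, as OpenCV has them. Camera axes: x right, y down, z forward; pixel columns grow to the right and rows downward; lengths in m; the calibration is good to about 2 mm. A picture is of the moment at which its call begins: read the wrist's pose just before it. camera_model takes no time and is no camera call; for the wrist camera it gives the pose at the moment of the call.
- finish_job(): hands the job in; it is judged then, once.
Trained networks look in the newest picture that a camera, given by its name, has taken for a name from the list of things; names that differ only in an ending like _2 or _b are one class to them, and where a whole thing is asked for, a point or a joint stands for the part that bears it (a point fixed in the world has none). Each returns a list of dicts, best first, with "p" (0 to 1); they miss things now and then, are a little off and sometimes report something else, mostly with a low value. They report only what shows in the picture. A call takes as long as a camera call.
- eyes.spot_in(target, camera): "at" ([x, y, z] in m, in world coordinates, good to about 4 mm: the middle of the surface that is visible of it).
- eyes.mark_of(target, camera): "at" ([x, y, z] in m, in world coordinates, good to about 4 mm: a listed point, or the origin of a listed thing).
The state is a dict: "time_s": time; "q": joint angles; "joint_vel": joint speeds; "tau": joint torques, N m; "eef_pos": TCP position; "tcp_rot": TCP orientation; "ft_force": force on the tool from outside, world axes, zero at the start; "moment": the same for the moment, N m; "gripper_width": opening from 0.0 (shut) to 1.0 (fully open); "grasp_force": force on a finger pad.
Only numpy, scipy, OpenCV 4.12 (cv2) and the standard library are available. Lean on these libraries where they do the work, as an engineer would, in place of code of your own. Each camera call takes 0.05 s, during which the arm holds its last target. There are 200 camera calls.

### The job

Load the loose terminal strip into the channel of the feeder magazine: push its end against the spring follower until its other end drops behind the front lip and the strip lies flat on the channel floor, then slide the cover rail forward over it until it is fully shut, and let go. Feel your way in and push gently, never forcing the strip against the lip or the follower's stop (stay under 30 N), and leave the other things on the bench where they stand.

Things in the scene. Friction and masses are not known exactly. Their poses are not given: they have to be found in the camera images.
- mount: Aluminium base plate of the magazine, fixed to the bench, 250 x 70 x 8 mm; origin: centre of its underside; x runs along the channel from front lip (-x) to spring housing (+x), z up. The channel unit on it is clamped up to 5 mm forward or back along x; this offset d is NOT measured: find it by touch. All plate x values given here are for d = 0. Heights z are above the bench.
- channel_floor (a point): Point on the plate (for d = 0) at mid-length of the loading space, on the channel floor: plate x -55, y 0, z 14 mm. Side walls at plate x -100 to 0, 15 mm apart, upright to z 23, then flaring to 21 mm apart at z 28. A loaded strip has its centre 16 mm above this point, shifted by d. Behind: grey spring housing, x 0 to 106, 38 wide, top z 48.
- lip (a point): Point (for d = 0) at the top of the front lip, on its inner face: plate x -100, y 0, z 22 mm, 8 mm over the channel floor. The lip is 8 mm thick (to x -108), 40 wide. From here to the follower at rest is 82 mm, so the 90 mm strip must push the follower back more than 8 mm (12 at most) before its front end can drop behind the lip. Nothing stands above the lip or within 20 mm in front of it.
- follower_face (a point): Point (for d = 0) on the front face of the black spring follower at rest: plate x -18, y 0, z 30 mm; face 12 wide, z 15.5 to 45.5. Pushed toward +x it yields from 4 N, 0.4 N more per mm, for 12 mm, then is solid. It and the channel are slick (friction about 0.25). It holds the loaded strip against the lip.
- strip: Loose grey strip of eight joined terminal modules, a bar 90 (x) x 12 (y) x 32 (z) mm, about 70 g, standing on the bench; origin at its centre (16 mm above its underside), x along its length; its ends are alike. Grip it across the 12 mm width in its upper half so that the fingers stay above the channel walls.
- rail (a joint): Cover rail: flat steel bar 112 x 24 x 4.5 mm (z 48.5 to 53), slides along plate x on the spring housing. 0 = shut over the channel; 0.112 m = fully back; starts at 0.102 to 0.112. About 2 N friction, stays put. Upright black grip on it, 12 (x) x 20 (y) mm, z 53 to 77, centre at plate x = -10 mm + joint value + d, y 0. It cannot pass over a strip that is not down.
- ipa_bottle: white round bottle, 66 mm across, 112 high; bystander, leave alone; origin at the centre of its underside
- solder_spool: spool of solder, 63 mm across, 42 high; bystander, leave alone; origin at the centre of its underside
- flux_vial: slim white vial, 27 mm across, 68 high; bystander, leave alone; origin at the centre of its underside
- heatsink: small finned heatsink, 30 x 36 x 22 mm; bystander, leave alone; origin at the centre of its underside

How it is judged:
By the outcome, as a careful person would: the job done as asked, in the order asked, and still so for the second after the job is handed in, with the robot touching nothing.
It also fails if it takes over 69 s, if anything falls off the work surface, if the arm or the gripper's body presses on something with over 40 N, if the wrist force passes 120 N, or if a joint passes its speed limit or range.

## Working session

There is one attempt and no reset: what is moved stays moved. The work goes in short steps, Python scripts to look and compute and a tool call to move; the robot and the scene stay as the last step left them, time stands still between calls to the robot, and variables do not carry over. Pictures are saved under pics/ and viewed, at most 10 in all, crops included, and the job is handed in when it is done.

Besides the shell and the picture viewer there is one more tool, called in YAML: its name, and indented under it one key for each argument. servo_tool: Moves the arm, as the interface text tells. Its arguments: {"type":"object","properties":{"rows":{"type":"array","items":{"type":"array","items":{"type":"number"}}},"gripper":{"type":"number"}},"required":["rows"]}

```bash
mkdir -p pics; ls
cat > h.py <<'E'
import numpy as np, cv2
from workcell import status, eyes, finish_job
from scipy.spatial.transform import Rotation as R
def snap(c,f):
    im=eyes.capture(c); cv2.imwrite('pics/'+f,im[...,::-1].copy()); return im
def st():
    s=status.observe(); print('t',round(s['time_s'],2),'p',np.round(s['eef_pos'],4),'q',np.round(s['tcp_rot'],4),'F',np.round(s['ft_force'],1),'w',round(s['gripper_width'],3),'g',np.round(s['grasp_force'],1)); return s
def px(c,P):
    m=eyes.camera_model(c); X=cv2.Rodrigues(np.array(m['rvec'],float))[0]@np.array(P,float).T+np.array(m['tvec'],float).reshape(3,1)
    u=X[:2]/X[2]; u=u*(1+m['k1']*(u**2).sum(0)); K=np.array(m['mtx']); return (K[:2,:2]@u+K[:2,2:]).T
def ray(c,p,z):
    m=eyes.camera_model(c); K=np.array(m['mtx']); d=(np.array(p,float)-K[:2,2])/[K[0,0],K[1,1]]; u=d.copy()
    for _ in range(20): u=d/(1+m['k1']*(u@u))
    Rm=cv2.Rodrigues(np.array(m['rvec'],float))[0]; o=-Rm.T@np.array(m['tvec'],float).ravel(); v=Rm.T@np.append(u,1)
    return o+v*(z-o[2])/v[2]
E
python3 - <<'E'
from h import *
s=st()
for c in ['scene','side']:
    snap(c,c+'1.png')
    for t in ['mount','channel_floor','lip','follower_face','strip','rail','ipa_bottle','solder_spool','flux_vial','heatsink']:
        try: r=eyes.mark_of(t,c)
        except Exception as e: r=[];print(e)
        print(c,t,[(np.round(x['at'],4).tolist(),round(x['p'],2)) for x in r[:2]])
E
```

```text
pics
t 0.0 p [0.1934 0.5938 0.2449] q [ 1.568e-01  9.876e-01 -8.000e-04 -0.000e+00] F [ 1.   0.4 -0.5] w 1.0 g 0.0
scene mount [([0.5231, 0.118, -0.0003], 0.6)]
scene channel_floor [([0.5285, 0.0646, 0.0131], 0.7)]
scene lip [([0.5325, 0.017, 0.0226], 0.68)]
scene follower_face [([0.5228, 0.0995, 0.0274], 0.7), ([0.3827, 0.1826, 0.0047], 0.43)]
scene strip [([0.4211, -0.1598, 0.0167], 0.51)]
it knows: channel_floor, flux_vial, follower_face, heatsink, ipa_bottle, lip, mount, solder_spool, strip
scene rail []
scene ipa_bottle [([0.5034, -0.2848, -0.0049], 0.68), ([0.3781, 0.0694, 0.0009], 0.53)]
scene solder_spool [([0.4304, -0.2981, 0.0006], 0.76)]
scene flux_vial [([0.3745, 0.0734, -0.0013], 0.59)]
scene heatsink [([0.3826, 0.1803, 0.0026], 0.94)]
side mount [([0.5193, 0.118, 0.0003], 0.56)]
side channel_floor [([0.5284, 0.0627, 0.0192], 0.69)]
side lip [([0.53, 0.0189, 0.0208], 0.82)]
side follower_face [([0.5225, 0.1065, 0.0283], 0.64)]
side strip [([0.4202, -0.1565, 0.0189], 0.75)]
it knows: channel_floor, flux_vial, follower_face, heatsink, ipa_bottle, lip, mount, solder_spool, strip
side rail []
side ipa_bottle [([0.5022, -0.2853, -0.0013], 0.77)]
side solder_spool [([0.4305, -0.2979, -0.002], 0.68)]
side flux_vial [([0.376, 0.0708, 0.006], 0.84), ([0.5228, 0.1027, 0.0324], 0.23)]
side heatsink [([0.3842, 0.1757, -0.0003], 0.59)]
```

View pics/scene1.png

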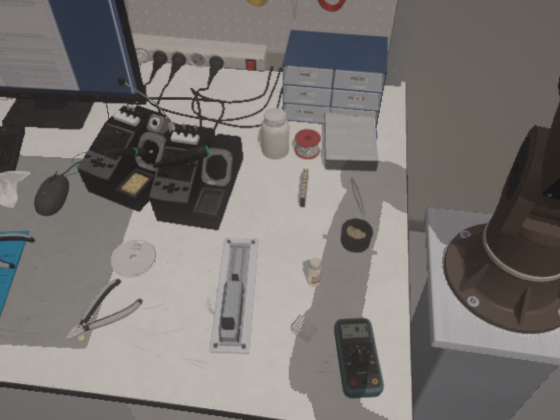

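View pics/side1.png

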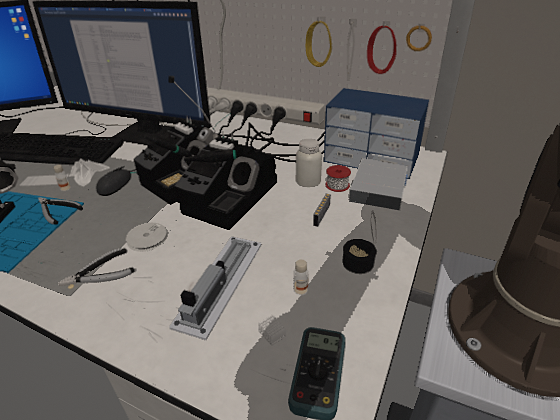

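```bash
cat >> h.py <<'E'
def row(P,yaw,s=None):
    """row reaching world P with tool z down and tool x at world yaw (deg)"""
    s=s or status.observe(); R0=R.from_quat(s['tcp_rot']); y=np.radians(yaw)
    x=np.array([np.cos(y),np.sin(y),0]); z=np.array([0,0,-1.]); T=R.from_matrix(np.c_[x,np.cross(z,x),z])
    print('row',np.round(R0.inv().apply(np.array(P)-s['eef_pos']),4).tolist(),np.round((R0.inv()*T).as_rotvec(degrees=True),2).tolist())
E
python3 - <<'E'
from h import *
s=status.observe(); m=eyes.camera_model('wrist')
Rm=cv2.Rodrigues(np.array(m['rvec'],float))[0]; o=-Rm.T@np.array(m['tvec'],float).ravel()
R0=R.from_quat(s['tcp_rot']); print('cam in tool',R0.inv().apply(o-s['eef_pos']),'fwd',R0.inv().apply(Rm[2]),'right',R0.inv().apply(Rm[0]),m['mtx'])
row([.53,.03,.30],95.5)
row([.42,-.158,.25],90)
a=cv2.imread('pics/scene1.png')
A=cv2.resize(a[230:360,200:270],None,fx=4.5,fy=4.5,interpolation=3); B=cv2.resize(a[155:220,285:330],(405,585),interpolation=3)
cv2.imwrite('pics/crop1.png',np.hstack([A[:585],B]))
E
```

```text
cam in tool [ 0.06895762  0.00043955 -0.13980559] fwd [-2.55890235e-01  8.45375136e-05  9.66705840e-01] right [-2.46924875e-04  9.99999958e-01 -1.52810885e-04] [[368.95124374   0.         275.60473572]
 [  0.         368.95124374 210.40134042]
 [  0.           0.           1.        ]]
row [-0.4947, -0.4323, -0.0543] [0.0, -0.0, 66.46]
row [-0.4483, -0.6452, -0.0043] [0.0, -0.0, 71.96]
```

View pics/crop1.png

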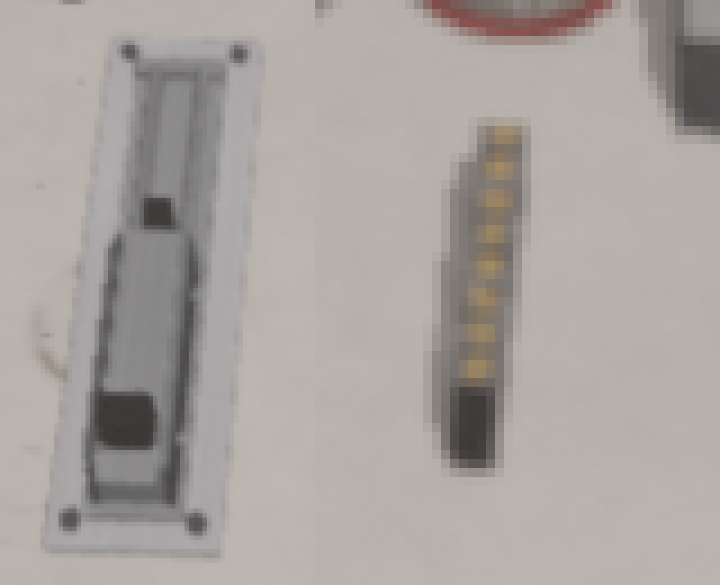

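Run:
```python
from h import *
row([.52,.145,.22],95.5)
```

```text
row [-0.4496, -0.3261, 0.0257] [0.0, -0.0, 66.46]
```

servo_tool:
  rows:
    - [-0.03,-0.02,0,0,0,8]
    - [-0.07,-0.05,0,0,0,16]
    - [-0.12,-0.09,0,0,0,25]
    - [-0.17,-0.13,0,0,0,34]
    - [-0.23,-0.17,0,0,0,43]
    - [-0.29,-0.21,0.01,0,0,51]
    - [-0.35,-0.25,0.02,0,0,58]
    - [-0.41,-0.29,0.025,0,0,64]
    - [-0.45,-0.326,0.026,0,0,66.5]
    - [-0.45,-0.326,0.026,0,0,66.5]
    - [-0.45,-0.326,0.026,0,0,66.5]

```text
time_s: 2.38
eef_pos: [0.5218, 0.1417, 0.2198]
tcp_rot: [0.675, 0.738, -0.0, 0.001]
ft_force: [-0.9, 0.4, -0.2]
gripper_width: 1.0
grasp_force: 0.0
```

Run:
```python
from h import *
st(); im=snap('wrist','w1.png')
for t in ['mount','channel_floor','lip','follower_face']:
    r=eyes.mark_of(t,'wrist'); print(t,[(np.round(x['at'],4).tolist(),round(x['p'],2)) for x in r[:1]])
try: print(eyes.spot_in('rail','wrist')[:2])
except Exception as e: print(e)
row([.42,-.11,.22],86)
```

```text
t 2.38 p [0.5218 0.1417 0.2198] q [ 6.746e-01  7.381e-01 -1.000e-04  7.000e-04] F [-0.9  0.4 -0.2] w 1.0 g 0.0
mount [([0.5206, 0.1146, 0.0012], 0.74)]
channel_floor [([0.5231, 0.0582, 0.0134], 0.57)]
lip [([0.533, 0.0166, 0.0243], 0.94)]
follower_face [([0.5255, 0.0987, 0.0343], 0.98)]
[{'at': [0.5142, 0.1833, 0.0524], 'p': 0.55}]
row [-0.2454, -0.1244, -0.0004] [-0.01, -0.03, 9.59]
```

View pics/w1.png

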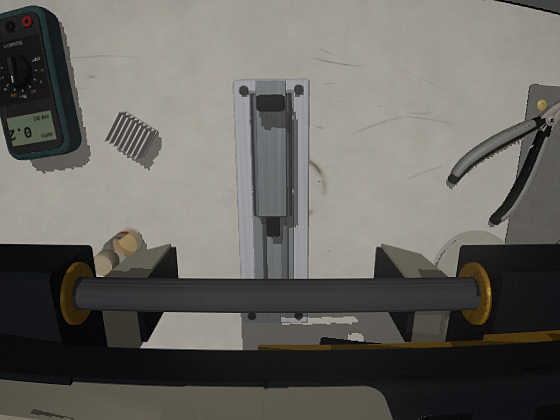

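Run:
```python
from h import *
r=lambda c,p,z:ray(c,p,z)[:2]
W=[r('wrist',p,.008) for p in [(243,90),(299,90),(251,316),(298,316)]]
C=[r('wrist',p,.008) for p in [(233.5,80),(309.5,79.5)]]
S=[r('scene',p,.008) for p in [(224.9,238.4),(258.2,239.6),(209.3,352.2),(248.7,353.6)]]
S2=[r('scene',(200+u/4.5,230+v/4.5),.008) for u,v in [(129,51),(239,53),(69,520),(197,523)]]
for n,X in [('Wscrew',W),('Wcorner',C),('Scorner',S),('Sscrew',S2)]: print(n,np.round(X,4).tolist())
f=lambda a,b:np.degrees(np.arctan2(*(b-a)[::-1]))
print('yaw W',f(W[2]+W[3],W[0]+W[1]),f(W[0],W[1]),f(W[2],W[3]),f(*C),'S',f(S[0]+S[1],S[2]+S[3]),f(S2[0]+S2[1],S2[2]+S2[3]))
print('centers',np.mean(W,0),np.mean(S,0),np.mean(S2,0))
# follower top / lip rails in wrist: mark by color profile
im=cv2.imread('pics/w1.png')
print(im[205:245,272].mean(1).round().tolist()); print(im[90:112,270].mean(1).round().tolist())
print('row226',im[226,235:315].mean(1).round().tolist())
```

```text
Wscrew [[0.4811, 0.2336], [0.5323, 0.2385], [0.5071, 0.0032], [0.5574, 0.0082]]
Wcorner [[0.4718, 0.2416], [0.5408, 0.2488]]
Scorner [[0.5678, -0.0011], [0.499, -0.0078], [0.5423, 0.2476], [0.4734, 0.2405]]
Sscrew [[0.5585, 0.0052], [0.5084, -0.0008], [0.5346, 0.234], [0.4845, 0.2282]]
yaw W 96.33037379999845 5.533320149939188 5.574442367565266 5.901079691557191 S 95.87335098117273 95.97013008807224
centers [0.51948615 0.12086739] [0.52061163 0.1197781 ] [0.52151326 0.11664003]
[109.0, 108.0, 106.0, 107.0, 106.0, 106.0, 108.0, 106.0, 107.0, 108.0, 113.0, 50.0, 43.0, 37.0, 37.0, 39.0, 39.0, 37.0, 38.0, 39.0, 38.0, 37.0, 38.0, 38.0, 38.0, 39.0, 40.0, 36.0, 38.0, 38.0, 37.0, 42.0, 72.0, 72.0, 116.0, 117.0, 113.0, 111.0, 110.0, 109.0]
[114.0, 116.0, 115.0, 121.0, 97.0, 39.0, 39.0, 47.0, 47.0, 46.0, 44.0, 43.0, 44.0, 43.0, 42.0, 43.0, 42.0, 42.0, 42.0, 39.0, 38.0, 53.0]
row226 [159.0, 159.0, 162.0, 121.0, 145.0, 157.0, 158.0, 156.0, 151.0, 149.0, 150.0, 152.0, 155.0, 152.0, 152.0, 154.0, 153.0, 158.0, 122.0, 109.0, 109.0, 110.0, 113.0, 108.0, 110.0, 109.0, 113.0, 80.0, 69.0, 68.0, 69.0, 52.0, 37.0, 38.0, 38.0, 39.0, 36.0, 37.0, 39.0, 38.0, 38.0, 39.0, 38.0, 34.0, 29.0, 72.0, 69.0, 63.0, 100.0, 96.0, 95.0, 88.0, 71.0, 70.0, 71.0, 70.0, 71.0, 68.0, 81.0, 98.0, 82.0, 157.0, 155.0, 151.0, 150.0, 152.0, 153.0, 153.0, 151.0, 147.0, 148.0, 161.0, 124.0, 78.0, 162.0, 159.0, 155.0, 160.0, 159.0, 159.0]
```

Run:
```python
from h import *
g=lambda u,v,z:ray('scene',(285+(u-315)/9,155+v/9),z)
a,b=g(506,122,.032),g(474,383,.032); print(a,b,np.linalg.norm(a-b),(a+b)/2,np.degrees(np.arctan2(*(b-a)[1::-1])))
row([.42,-.235,.25],93)
```

```text
[ 0.42144804 -0.20376223  0.032     ] [ 0.41942296 -0.11544612  0.032     ] 0.08833932311308129 [ 0.4204355  -0.15960417  0.032     ] 91.31355664575977
row [-0.3698, -0.1366, -0.0304] [-0.01, -0.03, 2.59]
```

servo_tool:
  rows:
    - [-0.04,-0.015,-0.01,0,0,2.6]
    - [-0.1,-0.035,-0.03,0,0,2.6]
    - [-0.16,-0.06,-0.03,0,0,2.6]
    - [-0.22,-0.08,-0.03,0,0,2.6]
    - [-0.28,-0.1,-0.03,0,0,2.6]
    - [-0.33,-0.12,-0.03,0,0,2.6]
    - [-0.37,-0.137,-0.03,0,0,2.6]
    - [-0.37,-0.137,-0.03,0,0,2.6]
    - [-0.37,-0.137,-0.03,0,0,2.6]

```text
time_s: 3.8
eef_pos: [0.4197, -0.2351, 0.2497]
tcp_rot: [0.689, 0.725, 0.0, -0.0]
ft_force: [0.2, -0.2, 0.4]
gripper_width: 1.001
grasp_force: 0.0
```

Run:
```python
from h import *
st(); im=snap('wrist','w2.png')
r=eyes.mark_of('strip','wrist'); print([(np.round(x['at'],4).tolist(),round(x['p'],2)) for x in r[:2]])
row([.4203,-.159,.12],91.3); row([.4203,-.159,.022],91.3)
```

```text
t 3.8 p [ 0.4197 -0.2351  0.2497] q [ 6.887e-01  7.250e-01  3.000e-04 -2.000e-04] F [ 0.2 -0.2  0.4] w 1.001 g 0.0
[([0.4247, -0.1661, 0.0121], 0.89)]
row [0.0755, 0.0043, 0.1296] [0.0, -0.04, 1.73]
row [0.0754, 0.0043, 0.2276] [0.0, -0.04, 1.73]
```

View pics/w2.png

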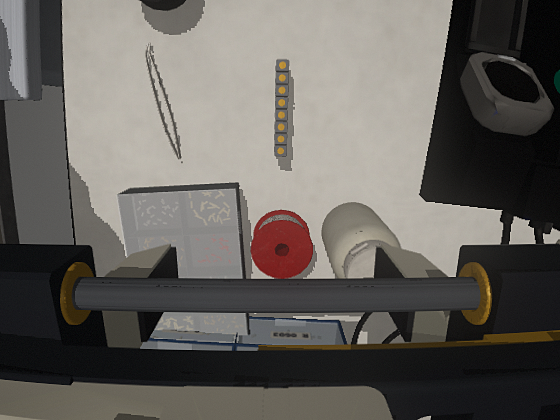

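Run:
```python
from h import *
a,b=ray('wrist',(282.5,58.5),.032),ray('wrist',(280.5,157.5),.032); c=(a+b)/2
print(a,b,np.linalg.norm(a-b),c,np.degrees(np.arctan2(*(a-b)[1::-1])))
```

```text
[ 0.41992163 -0.1154229   0.032     ] [ 0.42313132 -0.2067487   0.032     ] 0.09138218048151493 [ 0.42152648 -0.1610858   0.032     ] 92.012856057607
```

servo_tool:
  rows:
    - [0.04,0.003,0.04,0,0,1]
    - [0.075,0.005,0.09,0,0,1]
    - [0.0745,0.0052,0.14,0,0,1]
    - [0.0745,0.0052,0.18,0,0,1]
    - [0.0745,0.0052,0.205,0,0,1]
    - [0.0745,0.0052,0.2137,0,0,1]
    - [0.0745,0.0052,0.2137,0,0,1]
  gripper: 0.4

```text
time_s: 4.78
eef_pos: [0.421, -0.1611, 0.0361]
tcp_rot: [0.695, 0.719, 0.0, -0.0]
ft_force: [0.4, -0.1, 0.3]
gripper_width: 0.6
grasp_force: 0.0
```

servo_tool:
  rows:
    - [0,0,0,0,0,0]
    - [0,0,0,0,0,0]
    - [0,0,0,0,0,0]
    - [0,0,0,0,0,0]
    - [0,0,0,0,0,0]
    - [0,0,0,0,0,0]
  gripper: 1

```text
time_s: 5.52
eef_pos: [0.4208, -0.1617, 0.0361]
tcp_rot: [0.696, 0.718, 0.0, 0.0]
ft_force: [0.2, 0.1, 2.4]
gripper_width: 0.129
grasp_force: 30.0
```

Run:
```python
from h import *
st()
row([.5280,.0474,.12],95.9)
```

```text
t 5.53 p [ 0.4208 -0.1617  0.0361] q [6.956e-01 7.185e-01 1.000e-04 0.000e+00] F [0.2 0.1 2.4] w 0.129 g 30.0
row [0.2055, 0.1139, -0.0839] [0.01, -0.0, -4.05]
```

servo_tool:
  rows:
    - [0,0,-0.015,0,0,0]
    - [0,0,-0.045,0,0,0]
    - [0.03,0.016,-0.075,0,0,-1]
    - [0.075,0.04,-0.084,0,0,-2]
    - [0.12,0.066,-0.084,0,0,-3]
    - [0.165,0.092,-0.084,0,0,-4]
    - [0.195,0.108,-0.084,0,0,-4]
    - [0.2055,0.1139,-0.084,0,0,-4.05]
    - [0.2055,0.1139,-0.084,0,0,-4.05]
    - [0.2055,0.1139,-0.084,0,0,-4.05]

```text
time_s: 6.78
eef_pos: [0.5273, 0.0455, 0.1203]
tcp_rot: [0.671, 0.742, -0.0, 0.0]
ft_force: [0.7, -0.2, -1.4]
gripper_width: 0.127
grasp_force: 30.0
```

Run:
```python
from h import *
st(); snap('wrist','w3.png'); 
a=cv2.imread('pics/w3.png')
b=snap('side','s3.png')[...,::-1]; c=snap('scene','c3.png')[...,::-1]
f=lambda z,x0,y0,x1,y1:cv2.resize(z[y0:y1,x0:x1],(390,390),interpolation=3)
cv2.imwrite('pics/m3.png',np.hstack([f(b,165,200,295,330),f(c,190,230,290,330)]))
for t in ['strip']:
  for k in ['side','scene']:
    print(k,[(np.round(x['at'],4).tolist(),round(x['p'],2)) for x in eyes.mark_of(t,k)[:1]])
row([.5280,.0474,.062],95.9)
```

```text
t 6.78 p [0.5273 0.0455 0.1203] q [ 6.706e-01  7.419e-01 -4.000e-04  1.000e-04] F [ 0.7 -0.2 -1.4] w 0.127 g 30.0
side [([0.5251, 0.0514, 0.1028], 0.84)]
scene [([0.527, 0.0462, 0.0982], 0.84)]
row [0.0008, 0.0004, 0.0581] [-0.01, -0.0, -0.07]
```

View pics/m3.png

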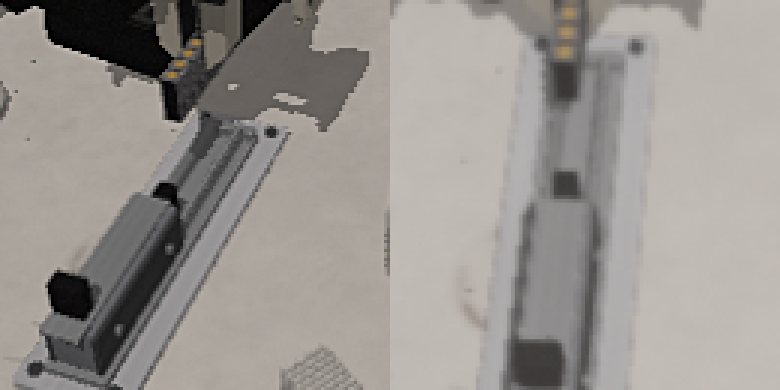

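servo_tool:
  rows:
    - [0.0008,0.0006,0.02,0,0,0]
    - [0.0008,0.0006,0.04,0,0,0]
    - [0.0008,0.0006,0.05,0,0,0]
    - [0.0008,0.0006,0.055,0,0,0]
    - [0.0008,0.0006,0.058,0,0,0]
    - [0.0008,0.0006,0.058,0,0,0]

```text
time_s: 7.78
eef_pos: [0.5286, 0.0482, 0.0623]
tcp_rot: [0.67, 0.743, 0.0, 0.0]
ft_force: [-0.8, -0.3, -0.3]
gripper_width: 0.127
grasp_force: 30.0
```

servo_tool:
  rows:
    - [0.002,0,0,0,0,0]
    - [0.004,0,0,0,0,0]
    - [0.004,0,0,0,0,0]

```text
time_s: 8.15
eef_pos: [0.5281, 0.0526, 0.0622]
tcp_rot: [0.67, 0.743, 0.0, -0.0]
ft_force: [-0.6, -0.2, -1.5]
gripper_width: 0.127
grasp_force: 30.0
```

servo_tool:
  rows:
    - [0.001,0,0,0,0,0]
    - [0.002,0,0,0,0,0]
    - [0.002,0,0,0,0,0]

```text
time_s: 8.52
eef_pos: [0.5278, 0.0543, 0.062]
tcp_rot: [0.67, 0.743, 0.0, -0.0]
ft_force: [-0.4, -0.2, -0.6]
gripper_width: 0.127
grasp_force: 30.0
```

servo_tool:
  rows:
    - [0.001,0,0,0,0,0]
    - [0.002,0,0,0,0,0]
    - [0.002,0,0,0,0,0]

```text
time_s: 8.9
eef_pos: [0.5276, 0.0563, 0.062]
tcp_rot: [0.67, 0.743, 0.0, -0.0]
ft_force: [0.2, 0.1, -0.7]
gripper_width: 0.132
grasp_force: 30.0
```

servo_tool:
  rows:
    - [0.001,0,0,0,0,0]
    - [0.002,0,0,0,0,0]
    - [0.002,0,0,0,0,0]

```text
time_s: 9.28
eef_pos: [0.5274, 0.0581, 0.062]
tcp_rot: [0.67, 0.743, -0.0, 0.0]
ft_force: [0.9, -0.3, -0.3]
gripper_width: 0.129
grasp_force: 30.0
```

servo_tool:
  rows:
    - [0.001,0,0,0,0,0]
    - [0.0015,0,0,0,0,0]
    - [0.0015,0,0,0,0,0]

```text
time_s: 9.65
eef_pos: [0.5274, 0.0591, 0.0621]
tcp_rot: [0.67, 0.742, -0.0, 0.0]
ft_force: [-0.4, -3.6, 1.5]
gripper_width: 0.127
grasp_force: 30.0
```

servo_tool:
  rows:
    - [0.001,0,0,0,0,0]
    - [0.0015,0,0,0,0,0]
    - [0.0015,0,0,0,0,0]

```text
time_s: 10.02
eef_pos: [0.5272, 0.061, 0.0621]
tcp_rot: [0.67, 0.743, -0.0, 0.0]
ft_force: [-0.2, -4.9, 1.4]
gripper_width: 0.126
grasp_force: 30.0
```

servo_tool:
  rows:
    - [0.001,0,0,0,0,0]
    - [0.0015,0,0,0,0,0]
    - [0.0015,0,0,0,0,0]

```text
time_s: 10.4
eef_pos: [0.527, 0.0624, 0.0621]
tcp_rot: [0.67, 0.743, -0.0, 0.0]
ft_force: [0.4, -6.0, 2.1]
gripper_width: 0.129
grasp_force: 30.0
```

servo_tool:
  rows:
    - [0.001,0,0,0,0,0]
    - [0.002,0,0,0,0,0]
    - [0.003,0,0,0,0,0]
    - [0.004,0,0,0,0,0]
    - [0.004,0,0,0,0,0]

```text
time_s: 11.02
eef_pos: [0.5267, 0.0659, 0.0621]
tcp_rot: [0.67, 0.742, -0.0, 0.0]
ft_force: [0.5, -7.1, 2.1]
gripper_width: 0.129
grasp_force: 30.0
```

servo_tool:
  rows:
    - [0.001,0,0,0,0,0]
    - [0.002,0,0,0,0,0]
    - [0.002,0,0,0,0,0]

```text
time_s: 11.4
eef_pos: [0.5265, 0.0677, 0.0621]
tcp_rot: [0.67, 0.742, -0.0, 0.0]
ft_force: [0.4, -7.9, 2.1]
gripper_width: 0.125
grasp_force: 30.0
```

servo_tool:
  rows:
    - [0.0012,0,0,0,0,0]
    - [0.0012,0,0,0,0,0]

```text
time_s: 11.65
eef_pos: [0.5264, 0.0688, 0.0622]
tcp_rot: [0.67, 0.742, -0.0, 0.0]
ft_force: [-0.4, -7.8, 2.6]
gripper_width: 0.128
grasp_force: 30.0
```

servo_tool:
  rows:
    - [0,0,0.0015,0,0,0]
    - [0,0,0.003,0,0,0]
    - [0,0,0.0045,0,0,0]
    - [0,0,0.005,0,0,0]

```text
time_s: 12.15
eef_pos: [0.5267, 0.0687, 0.0572]
tcp_rot: [0.67, 0.742, -0.0, 0.001]
ft_force: [0.2, -7.6, 3.5]
gripper_width: 0.132
grasp_force: 30.0
```

servo_tool:
  rows:
    - [0,0,0.001,0,0,0]
    - [0,0,0.002,0,0,0]
    - [0,0,0.003,0,0,0]
    - [0,0,0.003,0,0,0]

```text
time_s: 12.65
eef_pos: [0.5267, 0.0687, 0.0542]
tcp_rot: [0.67, 0.742, -0.0, 0.001]
ft_force: [1.2, -7.9, 1.5]
gripper_width: 0.127
grasp_force: 30.0
```

servo_tool:
  rows:
    - [0,0,0.001,0,0,0]
    - [0,0,0.002,0,0,0]
    - [0,0,0.003,0,0,0]
    - [0,0,0.003,0,0,0]

```text
time_s: 13.15
eef_pos: [0.5267, 0.0687, 0.0512]
tcp_rot: [0.67, 0.742, -0.0, 0.001]
ft_force: [-0.4, -8.0, 2.1]
gripper_width: 0.13
grasp_force: 30.0
```

servo_tool:
  rows:
    - [0,0,0.0005,0,0,0]
    - [0,0,0.001,0,0,0]
    - [0,0,0.001,0,0,0]

```text
time_s: 13.52
eef_pos: [0.5267, 0.0687, 0.0502]
tcp_rot: [0.67, 0.742, -0.0, 0.001]
ft_force: [1.1, -8.4, 1.8]
gripper_width: 0.126
grasp_force: 30.0
```

servo_tool:
  rows:
    - [0,0,0.0004,0,0,0]
    - [0,0,0.0006,0,0,0]
    - [0,0,0.0006,0,0,0]

```text
time_s: 13.9
eef_pos: [0.5268, 0.0687, 0.0501]
tcp_rot: [0.67, 0.742, 0.0, 0.001]
ft_force: [-0.8, -8.1, 8.3]
gripper_width: 0.13
grasp_force: 30.0
```

servo_tool:
  rows:
    - [-0.0008,0,-0.0004,0,0,0]
    - [-0.0016,0,-0.0004,0,0,0]
    - [-0.002,0,-0.0004,0,0,0]
    - [-0.002,0,-0.0004,0,0,0]

```text
time_s: 14.4
eef_pos: [0.5269, 0.0673, 0.0501]
tcp_rot: [0.67, 0.742, 0.0, 0.0]
ft_force: [-0.2, -6.4, 3.3]
gripper_width: 0.125
grasp_force: 30.0
```

Still spring-loaded or nearly at the lip; one more millimetre, then open partly.

servo_tool:
  rows:
    - [-0.0006,0,0,0,0,0]
    - [-0.001,0,0,0,0,0]
    - [-0.001,0,0,0,0,0]

```text
time_s: 14.78
eef_pos: [0.527, 0.0665, 0.0501]
tcp_rot: [0.67, 0.742, 0.0, 0.0]
ft_force: [0.5, -6.5, 4.1]
gripper_width: 0.124
grasp_force: 30.0
```

servo_tool:
  rows:
    - [0,0,0,0,0,0]
    - [0,0,0,0,0,0]
    - [0,0,0,0,0,0]
    - [0,0,0,0,0,0]
  gripper: 0.65

```text
time_s: 15.28
eef_pos: [0.5264, 0.0671, 0.0498]
tcp_rot: [0.67, 0.743, 0.0, -0.0]
ft_force: [0.1, -0.2, -0.3]
gripper_width: 0.348
grasp_force: 0.0
```

servo_tool:
  rows:
    - [0,0,-0.01,0,0,0]
    - [0,0,-0.04,0,0,0]
    - [-0.03,0,-0.08,0,0,0]
    - [-0.07,0,-0.12,0,0,0]
    - [-0.1,0,-0.13,0,0,0]
    - [-0.1,0,-0.13,0,0,0]
    - [-0.1,0,-0.13,0,0,0]

```text
time_s: 16.15
eef_pos: [0.5365, -0.0319, 0.1798]
tcp_rot: [0.67, 0.743, 0.0, -0.0]
ft_force: [-0.4, 0.1, -1.0]
gripper_width: 0.352
grasp_force: 0.0
```

Run:
```python
from h import *
st(); a=snap('wrist','w4.png')[...,::-1]; b=snap('side','s4.png')[...,::-1]; c=snap('scene','c4.png')[...,::-1]
f=lambda z,x0,y0,x1,y1,w,h:cv2.resize(z[y0:y1,x0:x1],(w,h),interpolation=3)
cv2.imwrite('pics/m4.png',np.hstack([f(a,180,0,380,290,400,580),f(b,165,225,265,370,400,580)]))
for k in ['wrist','side','scene']:
  for t in ['strip','lip','follower_face']:
    print(k,t,[(np.round(x['at'],4).tolist(),round(x['p'],2)) for x in eyes.mark_of(t,k)[:1]])
  print(k,'rail',[(np.round(x['at'],4).tolist(),round(x['p'],2)) for x in eyes.spot_in('rail',k)[:1]])
```

```text
t 16.15 p [ 0.5365 -0.0319  0.1798] q [ 6.696e-01  7.427e-01  2.000e-04 -4.000e-04] F [-0.4  0.1 -1. ] w 0.352 g 0.0
wrist strip [([0.5281, 0.0639, 0.0234], 0.76)]
wrist lip [([0.533, 0.0163, 0.0252], 0.96)]
wrist follower_face [([0.5242, 0.0985, 0.0327], 0.76)]
wrist rail []
side strip [([0.5254, 0.0666, 0.031], 0.68)]
side lip [([0.5345, 0.0143, 0.0192], 0.78)]
side follower_face [([0.5231, 0.1032, 0.0294], 0.88)]
side rail [([0.5144, 0.1944, 0.054], 0.58)]
scene strip [([0.5297, 0.0697, 0.0324], 0.65)]
scene lip [([0.5309, 0.0153, 0.0231], 0.63)]
scene follower_face [([0.5244, 0.1005, 0.0303], 0.66)]
scene rail [([0.5148, 0.1854, 0.0522], 0.58)]
```

View pics/m4.png

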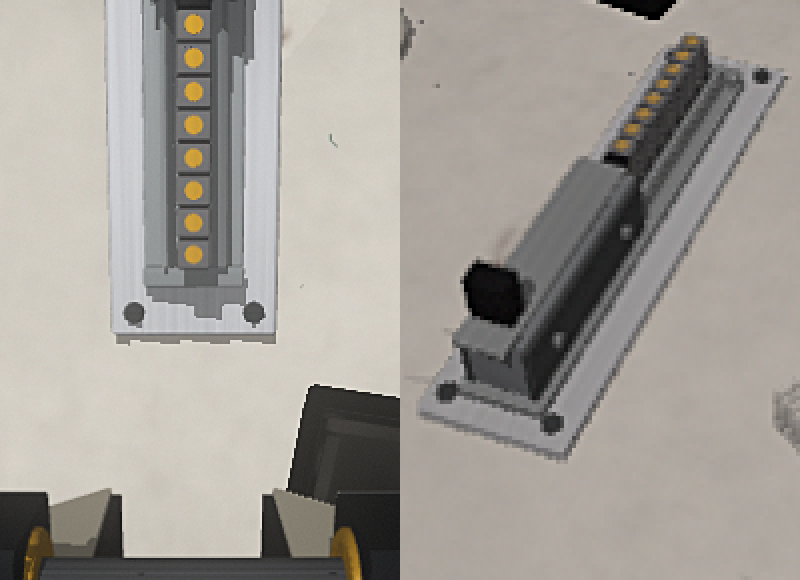

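Run:
```python
from h import *
s=status.observe()
R1=R.from_quat([.6746,.7381,-1e-4,7e-4]);p1=np.array([.5218,.1417,.2198])
R0=R.from_quat(s['tcp_rot'])
m=eyes.camera_model('wrist');Rm=cv2.Rodrigues(np.array(m['rvec'],float))[0];o=-Rm.T@np.array(m['tvec'],float).ravel()
def ray1(p,z):
    d=ray('wrist',p,-1)-o; T=R1*R0.inv(); d=T.apply(d); oo=p1+T.apply(o-s['eef_pos']); return oo+d*(z-oo[2])/d[2]
a,b=ray1((271,94.5),.077),ray1((271,110.5),.077)
print(a,b,ray1((257,102),.077),ray1((285,102),.077))
# side/scene now: project predicted grip centres
c=(a+b)/2; print('grip',c)
# strip front end & lip in w4 
print('strip front',ray('wrist',(277,134),.046),'lip outer top',ray('wrist',(277,143.5),.022))
row([.5108,c[1],.15],95.9); row([.5108,c[1],.077],95.9)
```

```text
[0.51096837 0.22384086 0.077     ] [0.51197702 0.21229964 0.077     ] [0.50110259 0.21754088 0.077     ] [0.52177279 0.21938361 0.077     ]
grip [0.5114727  0.21807025 0.077     ]
strip front [0.53206075 0.02160901 0.046     ] lip outer top [0.53307208 0.01288898 0.022     ]
row [0.2521, -0.0001, 0.0298] [-0.0, 0.0, 0.0]
row [0.2521, -0.0001, 0.1028] [-0.0, 0.0, 0.0]
```

servo_tool:
  rows:
    - [0.05,0,0,0,0,0]
    - [0.11,0,0,0,0,0]
    - [0.17,0,0,0,0,0]
    - [0.22,0,0.02,0,0,0]
    - [0.25,0.0003,0.04,0,0,0]
    - [0.252,0.0003,0.07,0,0,0]
    - [0.252,0.0003,0.095,0,0,0]
    - [0.252,0.0003,0.1028,0,0,0]
    - [0.252,0.0003,0.1028,0,0,0]
  gripper: 0.5

```text
time_s: 18.02
eef_pos: [0.5113, 0.2178, 0.0771]
tcp_rot: [0.67, 0.742, -0.0, 0.0]
ft_force: [-0.6, -0.8, 0.0]
gripper_width: 0.497
grasp_force: 0.0
```

servo_tool:
  rows:
    - [0,0,0,0,0,0]
    - [0,0,0,0,0,0]
    - [0,0,0,0,0,0]
    - [0,0,0,0,0,0]
    - [0,0,0,0,0,0]
  gripper: 1

```text
time_s: 18.65
eef_pos: [0.5111, 0.2181, 0.0775]
tcp_rot: [0.67, 0.743, 0.0, -0.0]
ft_force: [-2.7, 0.0, 6.6]
gripper_width: 0.216
grasp_force: 30.0
```

servo_tool:
  rows:
    - [-0.005,0,-0.0004,0,0,0]
    - [-0.012,0,-0.0004,0,0,0]
    - [-0.02,0,-0.0004,0,0,0]
    - [-0.028,0,-0.0004,0,0,0]
    - [-0.034,0,-0.0004,0,0,0]
    - [-0.038,0,-0.0004,0,0,0]
    - [-0.04,0,-0.0004,0,0,0]

```text
time_s: 19.52
eef_pos: [0.5153, 0.178, 0.0775]
tcp_rot: [0.67, 0.743, 0.0, -0.0]
ft_force: [-2.7, 1.9, 5.8]
gripper_width: 0.214
grasp_force: 30.0
```

servo_tool:
  rows:
    - [-0.005,0,0,0,0,0]
    - [-0.012,0,0,0,0,0]
    - [-0.02,0,0,0,0,0]
    - [-0.028,0,0,0,0,0]
    - [-0.034,0,0,0,0,0]
    - [-0.038,0,0,0,0,0]
    - [-0.04,0,0,0,0,0]

```text
time_s: 20.4
eef_pos: [0.5195, 0.1383, 0.0775]
tcp_rot: [0.67, 0.743, 0.0, 0.0]
ft_force: [-2.6, 2.0, 4.9]
gripper_width: 0.213
grasp_force: 30.0
```

servo_tool:
  rows:
    - [-0.005,0,0,0,0,0]
    - [-0.01,0,0,0,0,0]
    - [-0.015,0,0,0,0,0]
    - [-0.019,0,0,0,0,0]
    - [-0.021,0,0,0,0,0]
    - [-0.021,0,0,0,0,0]

```text
time_s: 21.15
eef_pos: [0.5217, 0.1172, 0.0775]
tcp_rot: [0.67, 0.743, -0.0, 0.0]
ft_force: [-2.0, 0.5, 6.0]
gripper_width: 0.213
grasp_force: 30.0
```

servo_tool:
  rows:
    - [-0.001,0,0,0,0,0]
    - [-0.002,0,0,0,0,0]
    - [-0.0025,0,0,0,0,0]
    - [-0.0025,0,0,0,0,0]

```text
time_s: 21.65
eef_pos: [0.5219, 0.1151, 0.0775]
tcp_rot: [0.67, 0.743, 0.0, 0.0]
ft_force: [-2.0, 1.5, 5.9]
gripper_width: 0.216
grasp_force: 30.0
```

servo_tool:
  rows:
    - [-0.001,0,0,0,0,0]
    - [-0.0015,0,0,0,0,0]
    - [-0.0015,0,0,0,0,0]

```text
time_s: 22.02
eef_pos: [0.5221, 0.1136, 0.0775]
tcp_rot: [0.67, 0.743, 0.0, 0.0]
ft_force: [-1.6, 1.7, 5.8]
gripper_width: 0.215
grasp_force: 30.0
```

servo_tool:
  rows:
    - [-0.001,0,0,0,0,0]
    - [-0.0015,0,0,0,0,0]
    - [-0.0015,0,0,0,0,0]

```text
time_s: 22.4
eef_pos: [0.5222, 0.1121, 0.0775]
tcp_rot: [0.67, 0.743, 0.0, 0.0]
ft_force: [-2.8, 1.2, 5.2]
gripper_width: 0.214
grasp_force: 30.0
```

servo_tool:
  rows:
    - [-0.0005,0,0,0,0,0]
    - [-0.001,0,0,0,0,0]
    - [-0.001,0,0,0,0,0]

```text
time_s: 22.78
eef_pos: [0.5223, 0.1115, 0.0775]
tcp_rot: [0.67, 0.743, 0.0, -0.0]
ft_force: [-2.3, 2.1, 4.9]
gripper_width: 0.217
grasp_force: 30.0
```

servo_tool:
  rows:
    - [-0.0005,0,0,0,0,0]
    - [-0.001,0,0,0,0,0]
    - [-0.001,0,0,0,0,0]

```text
time_s: 23.15
eef_pos: [0.5223, 0.1115, 0.0775]
tcp_rot: [0.669, 0.743, 0.001, -0.0]
ft_force: [-2.3, 5.7, 4.6]
gripper_width: 0.214
grasp_force: 30.0
```

servo_tool:
  rows:
    - [-0.0005,0,0,0,0,0]
    - [-0.001,0,0,0,0,0]
    - [-0.001,0,0,0,0,0]

```text
time_s: 23.52
eef_pos: [0.5223, 0.1114, 0.0775]
tcp_rot: [0.669, 0.743, 0.001, -0.001]
ft_force: [-3.1, 8.1, 5.9]
gripper_width: 0.215
grasp_force: 30.0
```

servo_tool:
  rows:
    - [-0.001,0,0,0,0,0]
    - [-0.001,0,0,0,0,0]

```text
time_s: 23.78
eef_pos: [0.5223, 0.1113, 0.0775]
tcp_rot: [0.669, 0.744, 0.001, -0.001]
ft_force: [-2.4, 11.5, 4.5]
gripper_width: 0.217
grasp_force: 30.0
```

servo_tool:
  rows:
    - [0,0,0,0,0,0]
    - [0,0,0,0,0,0]
    - [0,0,0,0,0,0]
    - [0,0,0,0,0,0]
  gripper: 0.55

```text
time_s: 24.28
eef_pos: [0.5226, 0.1077, 0.0773]
tcp_rot: [0.67, 0.742, -0.0, 0.0]
ft_force: [0.6, -1.5, -0.2]
gripper_width: 0.449
grasp_force: 0.0
```

servo_tool:
  rows:
    - [0,0,-0.01,0,0,0]
    - [0,0,-0.04,0,0,0]
    - [0,0,-0.08,0,0,0]
    - [-0.04,0,-0.11,0,0,0]
    - [-0.09,0,-0.13,0,0,0]
    - [-0.14,0,-0.13,0,0,0]
    - [-0.15,0,-0.13,0,0,0]
    - [-0.15,0,-0.13,0,0,0]

```text
time_s: 25.28
eef_pos: [0.5379, -0.0415, 0.2078]
tcp_rot: [0.67, 0.742, 0.0, -0.0]
ft_force: [-0.3, 0.4, -0.1]
gripper_width: 0.449
grasp_force: 0.0
```

Run:
```python
from h import *
st(); a=snap('wrist','w5.png')[...,::-1]; b=snap('side','s5.png')[...,::-1]
f=lambda z,x0,y0,x1,y1,w,h:cv2.resize(z[y0:y1,x0:x1],(w,h),interpolation=3)
cv2.imwrite('pics/m5.png',np.hstack([f(a,160,0,400,300,400,500),f(b,165,225,265,350,400,500)]))
```

```text
t 25.27 p [ 0.5379 -0.0415  0.2078] q [ 6.703e-01  7.421e-01  2.000e-04 -0.000e+00] F [-0.3  0.4 -0.1] w 0.449 g 0.0
```

View pics/m5.png

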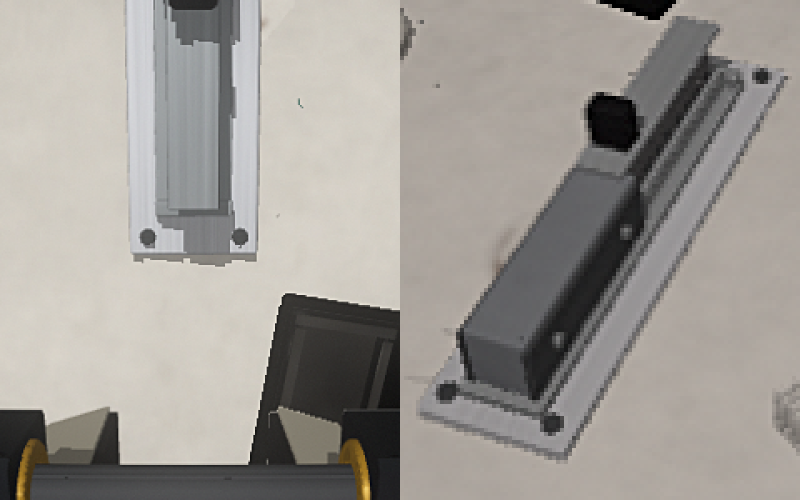

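The pictures show the rail forward over the strip, with its grip at the front of the housing and its front end above the lip. The gripper is clear of everything, so I'm handing the job in.

```bash
python3 -c "
from h import *
print(finish_job())"
```

```text
the job is handed in; nothing more can be done
None
```

The strip is loaded flat behind the lip, the cover rail is shut against its stop, the gripper is clear, and the job was handed in at about 25 s; the highest force I read was about 14 N.

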